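# Put a returned pick back into the shelf bins in tray order

### The job

The pick in the grey tray has been cancelled, and its four spare parts stand in the tray in shelf order. Put them back one by one into the four empty cardboard bins behind it, in the same left-to-right order, one part to a bin, each set down gently (not dropped) to stand upright on the floor of its bin. Leave the hand scanner and the roll of tape where they lie.

Things in the scene. Friction and masses are not known exactly. Their poses are not given: they have to be found in the camera images.
- filter: Spin-on filter: white round can 56 mm in diameter, 87 mm tall, fluted dome on top; straight side from 3 to 70 mm up. About 0.3 kg. Origin: centre of its underside, z up its axis. Stands upright in a pocket of the grey tray, underside 4 mm above the bench at the start; any pocket. The tray has four pockets in a row, 96 x 116 mm and 100 mm apart; dividers 18 mm, outer rim 24 mm above the bench.
- capacitor: Motor capacitor: slim bare aluminium can 40 mm in diameter, 88 mm tall, small terminals on top to 99 mm. About 0.16 kg. Origin: centre of its underside, z up its axis. Stands upright in a pocket of the grey tray, underside 4 mm above the bench at the start; any pocket.
- bush: Flanged bronze bush: tube 44 mm outside, 30 mm bore, standing on a flange 60 mm in diameter and 9 mm thick; 70 mm tall in all. About 0.5 kg. Origin: centre of its underside, z up its axis. Stands upright in a pocket of the grey tray, underside 4 mm above the bench at the start; any pocket.
- coil: Solenoid coil: black block 44 mm square, 16 to 64 mm above its underside, on a 38 mm square aluminium foot, steel stem on top to 78 mm. Terminals stand out to 33 mm from the axis on +x only: grip it by the plain +y and -y faces. About 0.35 kg. Origin: centre of its underside, z up its axis. x starts within 0.55 rad of the bins' x. Stands upright in a pocket of the grey tray, underside 4 mm above the bench at the start; any pocket.
- bin_a: Cardboard shelf bin, one of four alike in a row on a low shelf beyond the tray, origin 40 mm above the bench. 170 mm long (x), 88 wide (y), 80 high, walls and floor 4 mm thick: inside 162 x 80 mm. Front wall 38 mm high; sides slope up from it to full height near the middle. Origin: centre of underside; x from the low front, facing the robot, to the back; y to the robot's left. Fixed.
- bin_b: Cardboard shelf bin, same size, shape and axes as bin_a; the four stand side by side about 100 mm apart, told apart only by their place in the row, and which name stands where differs from start to start. Origin: centre of its underside. Fixed.
- bin_c: Cardboard shelf bin, same size, shape and axes as bin_a; the four stand side by side about 100 mm apart, told apart only by their place in the row, and which name stands where differs from start to start. Origin: centre of its underside. Fixed.
- bin_d: Cardboard shelf bin, same size, shape and axes as bin_a; the four stand side by side about 100 mm apart, told apart only by their place in the row, and which name stands where differs from start to start. Origin: centre of its underside. Fixed.
- scanner: Hand-held scanner, black with a yellow nose and trigger, lying on its side on the bench to the right of the tray, about 160 by 140 mm and 44 mm high. Origin: on its underside, near where head and handle join. Not to be moved.
- tape: Roll of brown packing tape lying flat on the bench to the left of the tray, 100 mm across, 48 mm high. Origin: centre of its underside. Not to be moved.
Mind the look-alikes: they are no part of the job. Leave any pink or turquoise look-alike of the coil alone.

How it is judged:
By the outcome, as a careful person would: the job done as asked, in the order asked, and still so for the second after the job is handed in, with the robot touching nothing.
It also fails if it takes over 88 s, if anything falls off the work surface, if the arm or the gripper's body presses on something with over 40 N, if the wrist force passes 120 N, or if a joint passes its speed limit or range.

### The arm

A 7-joint arm with a two-finger parallel gripper is mounted at the origin on the work surface. World frame = base frame: x ahead of the robot, y to its left, z up, the work surface at z = 0. Lengths are in m, angles in rad, forces in N, time in s.
With the tool pointing down it reaches from about 0.4 to 0.875 m from the base axis. Payload 6.5 kg.
Tool frame: the origin (TCP) lies midway between the tips of the shut fingers; the grasp point (between the pads) lies behind it (arm.grip_depth is the z of the grasp point in the tool frame, in m); z points along the fingers, x is the direction in which the jaws open and shut, and the axes are right-handed (so a half turn about z gives the same grasp; the last joint's range is limited). The gripper opens to 88 mm and grips with 3 to 60 N. Pads are 18 mm wide; open, the fingers measure 123 mm over their backs; the gripper's body (75 mm by 187 mm) begins 45 mm behind the grasp point.
Start: joints at [1.146, 0.536, -0.004, 1.538, 0.003, 1.067, -0.071], TCP at [0.228, -0.609, 0.239] pointing down, gripper open.
Joint ranges: [-2.7, 2.7], [-0.37, 2.16], [-1.27, 1.26], [0.24, 2.4], [-1.31, 4.45], [0.19, 1.91], [-2.76, 2.76]. Speed limits (rad/s): [2.39, 2.39, 3.14, 3.14, 3.14, 3.14, 3.14].

### API

Orientations are given as [roll, pitch, yaw] about the fixed x, y, z axes, in that order (R = Rz(yaw) Ry(pitch) Rx(roll)).
In Python, from bench import arm, optics, workorder gives the robot as it stands. The module is installed in compiled form; this text tells all that it offers.
- The arm moves only by the tool drive_tool, never from a script. Its argument "series" is one flat list of numbers, 5 for each row, row after row: the shift along the tool's x, y, z in m, then the turn about the tool's z in degrees, then the opening in per cent of the stroke, from 0 (shut) to 100 (fully open). A call has 1 to 5 rows; each row is the pose to reach, as a shift and turn from the pose commanded when the call began, along the tool's axes at that moment; what a row does not reach only later rows make up. A row lasts 1/12 s, in which the tool goes at most 41.7 mm and 7.16 degrees, less where a joint would pass 70% of its speed; a pose out of reach is approached as far as the arm can. A call with a gripper value outside its range is refused whole. The fingers move at their own pace and stop on an object; the grip force is fixed at half the most. Time passes only in rows, so rows that repeat a pose let the fingers close. It gives the time, the measured TCP pose, the force and the opening at its end, in the units of the state.
- arm.state(): the state, without advancing time (a new reading comes with each control period).
- optics.snapshot(name): name is "side" or "top" or "wrist"; returns a dict with "color" (420x560x3 uint8, red, green, blue), "fx", "fy", "cx", "cy" (pixels), "k1" (the pictures are not rectified: a ray, as slopes to the right and down, at radius r is drawn at 1 + k1 r^2 times it, then the intrinsics apply), "R" (3x3) and "t" (3): a world point X has camera coordinates R X + t. Camera axes: x right, y down, z forward; pixel columns grow to the right and rows downward; lengths in m; the calibration is good to about 2 mm. A picture is of the moment at which its call begins. There is no depth.
- workorder.sign_off(): hands the job in, once; it reports no verdict.
The state is a dict: "clock": time; "joints": joint angles; "dq": joint speeds; "joint_efforts": joint torques, N m; "position": TCP position; "tool_rot": TCP orientation; "force": force on the tool from outside, world axes, zero at the start; "moment": the same for the moment, N m; "opening": finger opening in m.
Only numpy, scipy, OpenCV 4.12 (cv2) and the standard library are available. Lean on these libraries where they do the work, as an engineer would, in place of code of your own. Each camera call takes 0.05 s, during which the arm holds its last target. There are 200 camera calls.

## Working session

There is one attempt and no reset: what is moved stays moved. The work goes in short steps, Python scripts to look and compute and a tool call to move; the robot and the scene stay as the last step left them, time stands still between calls to the robot, and variables do not carry over. Pictures are saved under pics/ and viewed, about 12 in all and at most 16, crops included, and the job is handed in when it is done.

Besides the shell and the picture viewer there is one more tool, called after ">>>" as name(argument=value, ...), one argument or row to a line, values as JSON. drive_tool: Moves the arm, as the interface text tells. Its arguments: {"type":"object","properties":{"series":{"type":"array","items":{"type":"number"}}},"required":["series"]}

```bash
mkdir -p pics; cat > h.py <<'E'
import numpy as np, cv2
from bench import arm, optics, workorder
def snap(n,f=None):
    s=optics.snapshot(n)
    if f: cv2.imwrite('pics/'+f,cv2.cvtColor(s['color'],cv2.COLOR_RGB2BGR))
    return s
def ray(s,u,v):
    K=np.array([[s['fx'],0,s['cx']],[0,s['fy'],s['cy']],[0,0,1]])
    d=np.array([(u-s['cx'])/s['fx'],(v-s['cy'])/s['fy']]);p=d.copy()
    for _ in range(20): p=d/(1+s['k1']*(p@p))
    R=np.array(s['R']);return -R.T@np.array(s['t']), R.T@np.array([p[0],p[1],1])
def onz(s,u,v,z):
    c,d=ray(s,u,v);return c+d*(z-c[2])/d[2]
def tri(a,b):
    (c1,d1),(c2,d2)=a,b
    d1=d1/np.linalg.norm(d1);d2=d2/np.linalg.norm(d2)
    x=np.linalg.lstsq(np.c_[d1,-d2],c2-c1,rcond=None)[0]
    p,q=c1+x[0]*d1,c2+x[1]*d2
    return (p+q)/2,np.linalg.norm(p-q)
def proj(s,X):
    X=np.array(s['R'])@X+np.array(s['t']);p=X[:2]/X[2];p=p*(1+s['k1']*(p@p))
    return np.array([s['fx']*p[0]+s['cx'],s['fy']*p[1]+s['cy']])
E
python3 - <<'E'
from h import *
np.set_printoptions(precision=3,suppress=True)
st=arm.state();print(st,arm.grip_depth)
for n in('top','side','wrist'):
    s=snap(n,n+'1.png');print(n,s['fx'],s['k1'],-np.array(s['R']).T@s['t'],np.array(s['R']))
E
```

```text
{'clock': 0.0, 'joints': array([ 1.146,  0.537, -0.004,  1.539,  0.003,  1.067, -0.071]), 'dq': array([ 0.001,  0.   ,  0.   , -0.001,  0.001,  0.001, -0.002]), 'joint_efforts': array([  0.001, -57.098,   0.992, -25.16 ,  -0.056,   0.018,   0.   ]), 'position': array([ 0.228, -0.608,  0.238]), 'tool_rot': array([ 3.141,  0.002, -1.212]), 'force': array([-0.392, -0.269,  0.128]), 'moment': array([-0.002,  0.016,  0.018]), 'opening': 0.08772648850347196} -0.0187
top 433.48600869043753 -0.1070723446957036 [0.414 0.001 1.266] [[-0.02  -1.    -0.011]
 [-0.998  0.021 -0.059]
 [ 0.059  0.01  -0.998]]
side 510.95582919755014 -0.07758647965608056 [0.015 0.935 0.667] [[-0.89  -0.455  0.022]
 [-0.243  0.433 -0.868]
 [ 0.385 -0.779 -0.495]]
wrist 364.5937977999535 -0.08996748447116291 [ 0.307 -0.578  0.383] [[ 0.351 -0.936 -0.001]
 [-0.887 -0.333  0.32 ]
 [-0.3   -0.111 -0.947]]
```

View pics/top1.png

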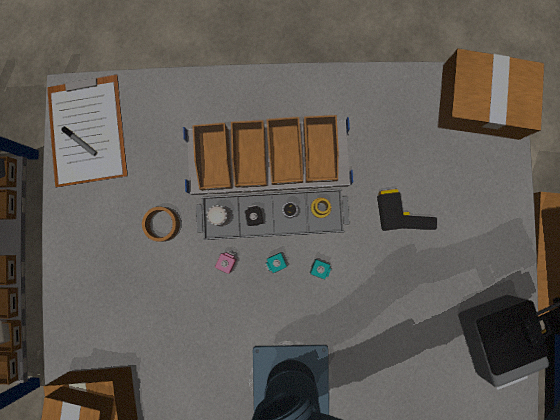

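View pics/side1.png

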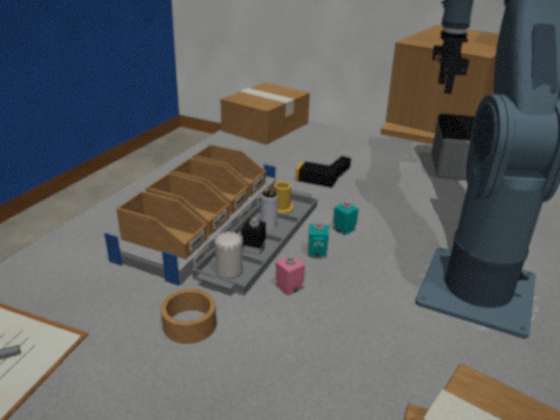

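Top view, left to right in the tray: filter (218,215), black coil (254,216), capacitor (291,210) and bush (321,207). The bins are at (212,155), (251,153), (287,151) and (322,149). The only look-alikes are the pink coil at (226,262) and the turquoise ones at (277,262) and (321,268), all outside the tray. The wanted coil is the black one in the tray at (254,216). I'll check it in a close crop.

```bash
python3 - <<'E'
from h import *
np.set_printoptions(precision=3,suppress=True)
t=snap('top');s=snap('side')
im=t['color'][100:285,170:400]
a=cv2.resize(im,None,fx=3.4,fy=3.4,interpolation=cv2.INTER_CUBIC);cv2.imwrite('pics/c1.png',a[:,:,::-1])
# pair: tops of parts
for n,p,q in (('filter',(218,215),(229,239)),('coil',(254,215),(255,222)),('cap',(291,209),(269,192)),('bush',(321,207),(284,184))):
    print(n,*tri(ray(t,*p),ray(s,*q)))
for p in ((194,126),(200,189),(229,187),(335,117),(340,181)): print(p,onz(t,*p,.1))
E
```

```text
filter [0.486 0.189 0.083] 0.0007331343894398311
coil [0.483 0.09  0.072] 0.004048391046618731
cap [ 0.498 -0.012  0.096] 0.001378090056054828
bush [ 0.501 -0.095  0.079] 0.002621789115441275
(194, 126) [0.732 0.251 0.1  ]
(200, 189) [0.557 0.235 0.1  ]
(229, 187) [0.56  0.155 0.1  ]
(335, 117) [ 0.748 -0.138  0.1  ]
(340, 181) [ 0.57  -0.146  0.1  ]
```

View pics/c1.png

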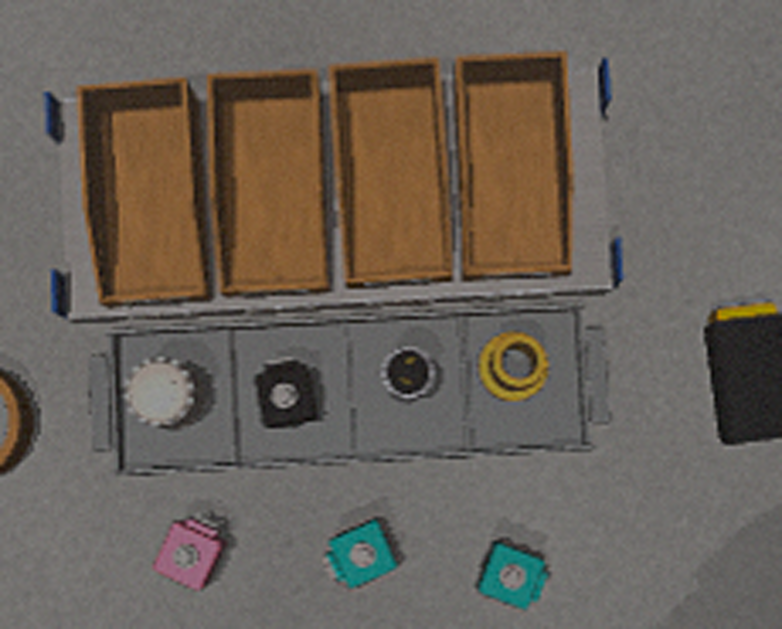

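Left-to-right in the tray: filter, coil (black, plain, as described), capacitor, bush. I'll move to a survey pose above the tray.

>>> drive_tool(
  series=[-0.0265,-0.0228,-0.005,0,100,-0.053,-0.0456,-0.01,0,100,-0.0795,-0.0684,-0.015,0,100,-0.106,-0.0912,-0.02,0,100,-0.1325,-0.114,-0.025,0,100],
)

```text
clock: 0.67
position: [0.2887, -0.4428, 0.2639]
tool_rot: [3.142, 0.0, -1.212]
force: [1.0, 0.7, 0.1]
opening: 0.0878
```

>>> drive_tool(
  series=[-0.0265,-0.0228,-0.005,0,100,-0.053,-0.0456,-0.01,0,100,-0.0795,-0.0684,-0.015,0,100,-0.106,-0.0912,-0.02,0,100,-0.1325,-0.114,-0.025,0,100],
)

```text
clock: 1.08
position: [0.3489, -0.2788, 0.2891]
tool_rot: [-3.142, -0.001, -1.212]
force: [0.6, -0.2, -0.3]
opening: 0.0882
```

>>> drive_tool(
  series=[-0.0265,-0.0228,-0.005,0,100,-0.053,-0.0456,-0.01,0,100,-0.0795,-0.0684,-0.015,0,100,-0.106,-0.0912,-0.02,0,100,-0.1325,-0.114,-0.025,0,100],
)

```text
clock: 1.5
position: [0.409, -0.1147, 0.3141]
tool_rot: [-3.141, -0.001, -1.212]
force: [0.9, -0.7, -0.6]
opening: 0.0884
```

>>> drive_tool(
  series=[-0.0265,-0.0228,-0.005,4,100,-0.053,-0.0456,-0.01,8,100,-0.0795,-0.0684,-0.015,12,100,-0.106,-0.0912,-0.02,16,100,-0.1325,-0.114,-0.025,18,100],
)

```text
clock: 1.92
position: [0.4693, 0.0493, 0.3391]
tool_rot: [-3.141, -0.0, -1.53]
force: [1.0, 0.0, 0.3]
opening: 0.088
```

```bash
python3 - <<'E'
from h import *
np.set_printoptions(precision=3,suppress=True)
import pickle
s=snap('wrist','w1.png');pickle.dump(s,open('w1.pkl','wb'))
print(-np.array(s['R']).T@s['t'],arm.state()['position'])
E
```

```text
[0.553 0.053 0.485] [0.471 0.057 0.34 ]
```

View pics/w1.png

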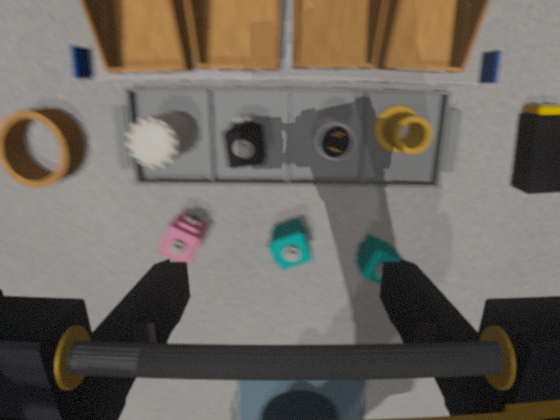

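The first wrist view shows the filter at (152,141), coil at (244,145), capacitor at (337,140), bush at (405,130) and the bin fronts along the top edge. I'll move 0.14 m forward for a second viewpoint that also covers the bins.

>>> drive_tool(
  series=[0,-0.035,0,0,100,0,-0.07,0,0,100,0,-0.105,0,0,100,0,-0.14,0,0,100,0,-0.14,0,0,100],
)

```text
clock: 2.38
position: [0.6132, 0.0534, 0.3367]
tool_rot: [-3.142, 0.001, -1.527]
force: [-2.4, -1.3, 0.2]
opening: 0.088
```

```bash
python3 - <<'E'
from h import *
np.set_printoptions(precision=3,suppress=True)
import pickle
s=snap('wrist','w2.png');pickle.dump(s,open('w2.pkl','wb'))
print(-np.array(s['R']).T@s['t'],arm.state()['position'])
E
```

```text
[0.697 0.057 0.482] [0.611 0.054 0.337]
```

View pics/w2.png

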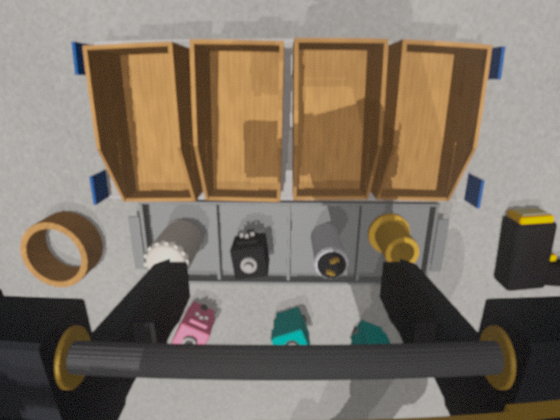

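```bash
python3 - <<'E'
from h import *
a=cv2.imread('pics/w1.png')[50:195,100:480];b=cv2.imread('pics/w2.png')[195:290,100:480]; c=cv2.imread('pics/w2.png')[30:205,75:500]
r=lambda i,f:cv2.resize(i,None,fx=f,fy=f,interpolation=cv2.INTER_CUBIC)
cv2.imwrite('pics/z1.png',np.vstack([r(a,2),np.zeros((8,760,3),np.uint8),r(b,2)]))
# automatic: bronze/black/white masks
for n in('w1','w2'):
    im=cv2.imread(f'pics/{n}.png');h=cv2.cvtColor(im,cv2.COLOR_BGR2HSV)
    y0,y1=(88,182) if n=='w1' else (204,279)
    for k,m in(('bush',(h[...,1]>120)&(h[...,0]>15)&(h[...,0]<35)),('white',(h[...,2]>190)),('black',h[...,2]<45)):
        m=m.astype(np.uint8);q=np.zeros_like(m);q[y0:y1,120:450]=m[y0:y1,120:450]
        _,_,st,ce=cv2.connectedComponentsWithStats(q)
        print(n,k,[(s.tolist(),c.round(1).tolist()) for s,c in zip(st[1:],ce[1:]) if s[4]>80])
E
```

```text
w1 bush [([375, 106, 56, 48, 1925], [401.7, 130.3])]
w1 white []
w1 black [([227, 122, 38, 43, 838], [248.8, 141.3]), ([323, 127, 26, 29, 412], [334.9, 141.8])]
w2 bush [([368, 214, 51, 50, 1768], [392.9, 238.6])]
w2 white [([144, 243, 40, 25, 518], [162.1, 254.4])]
w2 black [([233, 234, 35, 29, 251], [253.8, 244.3]), ([382, 261, 45, 18, 595], [401.5, 271.1]), ([144, 262, 44, 17, 424], [169.1, 271.7])]
```

View pics/z1.png

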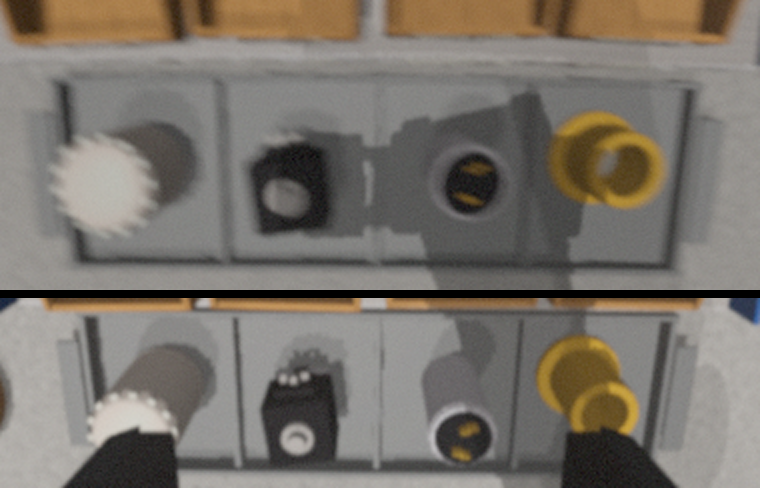

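```bash
python3 - <<'E'
from h import *
c=cv2.imread('pics/w2.png')[30:210,75:500]
cv2.imwrite('pics/z2.png',cv2.resize(c,None,fx=1.88,fy=1.88,interpolation=cv2.INTER_CUBIC))
import pickle
np.set_printoptions(precision=4,suppress=True)
A=pickle.load(open('w1.pkl','rb'));B=pickle.load(open('w2.pkl','rb'))
for n,p,q in(('filter',(151.5,142.5),(166,260)),('coil',(243.5,147.5),(248.5,265)),('cap',(336,142),(331.5,263)),('bush',(414,134),(402.5,251)),('binfrontR',(452,71),(449,199))):
    print(n,*tri(ray(A,*p),ray(B,*q)))
# coil edges top (z 68): right/left back corners in w2 display
f=lambda u,v:(100+u/2,195+(v-298)/2)
for p in((265,384),(334,378)):print('coil top back',onz(B,*f(*p),.068))
for p,z in (((103,185),.091),((287,195),.082),((472,184),.096),((628,168),.074)): print(onz(A,100+p[0]/2,50+p[1]/2,z))
E
```

```text
filter [0.4896 0.1962 0.0844] 0.003706839215526731
coil [0.487  0.0945 0.0821] 0.0029510448355149622
cap [ 0.4982 -0.0059  0.09  ] 0.0024303393463735393
bush [ 0.5091 -0.0968  0.0718] 0.002173323745471252
binfrontR [ 0.5807 -0.1343  0.0773] 0.014176518621653492
coil top back [0.5161 0.1144 0.068 ]
coil top back [0.522  0.0719 0.068 ]
[0.4905 0.1958 0.091 ]
[0.4868 0.096  0.082 ]
[ 0.499  -0.0038  0.096 ]
[ 0.5093 -0.0948  0.074 ]
```

View pics/z2.png

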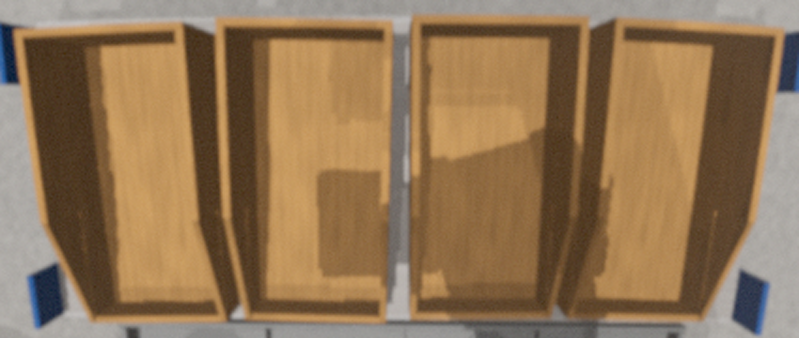

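```bash
python3 - <<'E'
from h import *
import pickle
np.set_printoptions(precision=4,suppress=True)
B=pickle.load(open('w2.pkl','rb'))
f=lambda u,v:(100+u/2,195+(v-298)/2)
for n,p,z in (('filt',(132,428),.091),('coil',(297,438),.082),('cap',(463,434),.092),('bush',(605,410),.074)): print(n,onz(B,*f(*p),z))
g=lambda p:(75+p[0]/1.88,30+p[1]/1.88)
bk=[[(14,30),(181,25)],[(217,19),(391,19)],[(413,16),(587,17)],[(617,20),(783,30)]]
fr=[[(93,320),(225,319)],[(246,320),(386,320)],[(411,320),(550,319)],[(572,319),(704,320)]]
C=[]
for b,q in zip(bk,fr):
    P=[onz(B,*g(p),.12) for p in b];Q=[onz(B,*g(p),.078) for p in q]
    m=(sum(P)+sum(Q))/4;C.append(m);d=(sum(P)-sum(Q))/2
    print('bin',m[:2],'len',np.hypot(*d[:2]),'yaw',np.arctan2(d[1],d[0]),'w',np.hypot(*(P[0]-P[1])),np.hypot(*(Q[0]-Q[1])))
d=C[0]-C[3];print('row yaw',np.arctan2(-d[0],d[1]),np.hypot(*d[:2])/3)
# height check top vs wrist: bin back corners
t=snap('top')
for p,q in (((14,30),(170+80/3.4,100+90/3.4)),((783,30),(170+567/3.4,100+53/3.4)),((93,320),(170+101/3.4,100+303/3.4)),((704,320),(170+571/3.4,100+274/3.4))): print(tri(ray(B,*g(p)),ray(t,*q)))
E
```

```text
filt [0.4935 0.192  0.091 ]
coil [0.487 0.093 0.082]
cap [ 0.4992 -0.0068  0.092 ]
bush [ 0.51   -0.0971  0.074 ]Traceback (most recent call last):
  File "<stdin>", line 14, in <module>
TypeError: return arrays must be of ArrayType
```

```bash
python3 - <<'E'
from h import *
import pickle
np.set_printoptions(precision=4,suppress=True)
B=pickle.load(open('w2.pkl','rb'))
g=lambda p:(75+p[0]/1.88,30+p[1]/1.88)
bk=[[(14,30),(181,25)],[(217,19),(391,19)],[(413,16),(587,17)],[(617,20),(783,30)]]
fr=[[(93,320),(225,319)],[(246,320),(386,320)],[(411,320),(550,319)],[(572,319),(704,320)]]
C=[]
for b,q in zip(bk,fr):
    P=[onz(B,*g(p),.12) for p in b];Q=[onz(B,*g(p),.078) for p in q]
    m=(sum(P)+sum(Q))/4;C.append(m);d=(sum(P)-sum(Q))/2
    print('bin',m[:2],'len',np.linalg.norm(d[:2]),'yaw',np.arctan2(d[1],d[0]),'w',np.linalg.norm(P[0]-P[1]),np.linalg.norm(Q[0]-Q[1]))
d=C[0]-C[3];print('row yaw',np.arctan2(-d[0],d[1]),np.linalg.norm(d[:2])/3)
t=snap('top')
for p,q in (((14,30),(170+80/3.4,100+90/3.4)),((783,30),(170+567/3.4,100+53/3.4)),((93,320),(170+101/3.4,100+303/3.4)),((704,320),(170+571/3.4,100+274/3.4))): print(tri(ray(B,*g(p)),ray(t,*q)))
E
```

```text
bin [0.6482 0.204 ] len 0.16681495601011015 yaw 0.05513966091938114 w 0.08707903520782738 0.08447010729818466
bin [0.6531 0.1024] len 0.16869172636274518 yaw 0.019490046900303534 w 0.08597634653423154 0.08690205215964694
bin [0.6582 0.0031] len 0.16954802260837606 yaw 0.0504812860632668 w 0.08603194379635377 0.08626580019523998
bin [ 0.6619 -0.0973] len 0.16804922640450726 yaw 0.03604629426063181 w 0.08693098301888452 0.08458304214892604
row yaw 0.04543485280670579 0.10055191961852598
(array([0.7273, 0.2484, 0.1235]), np.float64(0.005755487770933785))
(array([ 0.7481, -0.1417,  0.1127]), np.float64(7.697382595903059e-05))
(array([0.5606, 0.2422, 0.0733]), np.float64(0.0032958139059516135))
(array([ 0.5765, -0.1454,  0.0702]), np.float64(0.0026217709723764648))
```

Measured: bins at (0.648,0.204), (0.653,0.103), (0.658,0.003) and (0.662,-0.097), all with yaw 0.045. Part heights agree with the text. First I'll go to the filter, with jaws along the bins' x.

>>> drive_tool(
  series=[-0.029,0.0225,0.018,-7,100,-0.058,0.045,0.036,-14,100,-0.087,0.0675,0.054,-21,100,-0.116,0.09,0.072,-28,100,-0.145,0.1127,0.09,-35,100],
)

```text
clock: 2.9
position: [0.4874, 0.1941, 0.2486]
tool_rot: [-3.141, -0.001, -0.909]
force: [1.4, 0.1, -0.5]
opening: 0.088
```

>>> drive_tool(
  series=[0,0,0.01,-7,100,0,0,0.02,-14,100,0,0,0.03,-21,100,0,0,0.04,-28,100,0,0,0.05,-35,100],
)

```text
clock: 3.32
position: [0.4888, 0.1932, 0.1989]
tool_rot: [3.141, -0.001, -0.298]
force: [-0.2, -0.8, -0.2]
opening: 0.0884
```

>>> drive_tool(
  series=[0,0,0.01,-7,100,0,0,0.02,-14,100,0,0,0.03,-20.1,100,0,0,0.03,-20.1,100],
)

```text
clock: 3.65
position: [0.4879, 0.1924, 0.1675]
tool_rot: [3.14, 0.003, 0.051]
force: [0.7, -0.4, -0.2]
opening: 0.0884
```

```bash
python3 - <<'E'
from h import *
s=snap('wrist','w3.png');st=arm.state();print(st['position'],st['joints'])
for n,X in(('tcp',st['position']),('filt',np.array([.492,.194,.091]))): print(n,proj(s,X))
E
```

```text
[0.48849901 0.19288105 0.16847608] [ 0.1417965   0.54540666 -0.78571542  1.89248571  0.48530269  0.9063349
 -0.83621646]
tcp [284.56081522 281.3903208 ]
filt [290.19556547 219.11944092]
```

View pics/w3.png

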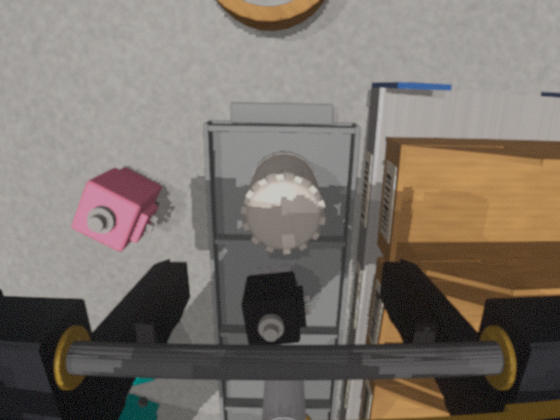

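The filter top is centred at (284,213), so the true position is about (0.488, 0.197). I'll shift +4 mm in y, descend and close.

>>> drive_tool(
  series=[0,-0.004,0.03,0,100,0,-0.004,0.06,0,100,0,-0.004,0.09,0,100,0,-0.004,0.115,0,100,0,-0.004,0.13,0,100],
)

```text
clock: 4.12
position: [0.4887, 0.197, 0.0375]
tool_rot: [3.14, 0.001, 0.043]
force: [0.6, -0.6, 0.8]
opening: 0.0884
```

>>> drive_tool(
  series=[0,0,0,0,80,0,0,0,0,50,0,0,0,0,50,0,0,0,0,50,0,0,0,0,50],
)

```text
clock: 4.53
position: [0.49, 0.1981, 0.04]
tool_rot: [-3.141, -0.001, 0.046]
force: [-2.5, -0.1, 2.0]
opening: 0.0571
```

>>> drive_tool(
  series=[0,0,0,0,40,0,0,0,0,40,0,0,-0.01,0,40,0,0,-0.04,0,40,0,0,-0.08,0,40],
)

```text
clock: 4.95
position: [0.4877, 0.1967, 0.118]
tool_rot: [3.14, 0.005, 0.047]
force: [-0.3, 0.6, -1.6]
opening: 0.055
```

>>> drive_tool(
  series=[0,0,-0.04,0,40,0,0,-0.065,0,40,0.03,0,-0.07,0,40,0.065,0,-0.07,0,40,0.1,0,-0.07,0,40],
)

```text
clock: 5.37
position: [0.5911, 0.2019, 0.1906]
tool_rot: [3.141, -0.002, 0.046]
force: [0.3, 0.1, -2.8]
opening: 0.0548
```

>>> drive_tool(
  series=[0.03,0,0,0,40,0.05,0,0,0,40,0.06,0,0,0,40,0.06,0,0,0,40],
)

```text
clock: 5.7
position: [0.6514, 0.2045, 0.1887]
tool_rot: [-3.141, -0.001, 0.044]
force: [-0.8, -0.0, -2.8]
opening: 0.0549
```

```bash
python3 - <<'E'
from h import *
s=snap('wrist','w4.png');st=arm.state();print(st['position'],st['opening'],st['force'])
t=snap('side')
im=np.hstack([cv2.resize(s['color'],(400,300)),cv2.resize(t['color'][110:290,80:320],(400,300))]);cv2.imwrite('pics/m4.png',im[:,:,::-1])
E
```

```text
[0.64980904 0.20491923 0.18862614] 0.05518393036481582 [-0.73132945  0.63567562 -3.00186661]
```

View pics/m4.png

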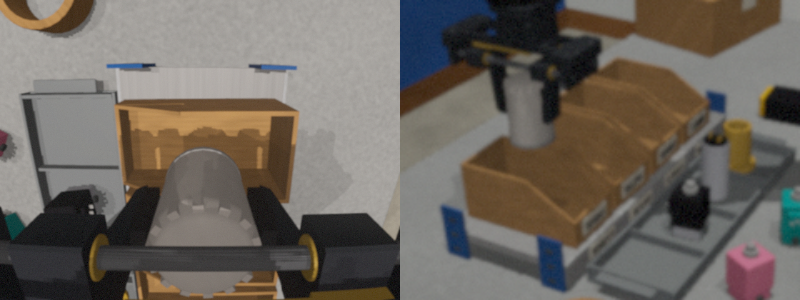

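Filter held (3 N) over bin 1. Lowering it.

>>> drive_tool(
  series=[0,0,0.035,0,40,0,0,0.07,0,40,0,0,0.095,0,40,0,0,0.102,0,40,0,0,0.105,0,40],
)

```text
clock: 6.22
position: [0.6477, 0.2049, 0.0825]
tool_rot: [3.141, 0.003, 0.047]
force: [-0.1, -0.6, -1.6]
opening: 0.0549
```

>>> drive_tool(
  series=[0,0,0.001,0,40,0,0,0.002,0,40,0,0,0.003,0,40,0,0,0.004,0,40,0,0,0.004,0,40],
)

```text
clock: 6.63
position: [0.6499, 0.2054, 0.0805]
tool_rot: [-3.141, -0.001, 0.046]
force: [0.2, 0.4, -2.4]
opening: 0.055
```

>>> drive_tool(
  series=[0,0,0.001,0,40,0,0,0.0015,0,40,0,0,0.002,0,40,0,0,0.002,0,40],
)

```text
clock: 6.97
position: [0.65, 0.2055, 0.0799]
tool_rot: [3.141, -0.001, 0.046]
force: [-4.6, -2.6, 10.6]
opening: 0.0548
```

```bash
python3 - <<'E'
from h import *
for i in range(3):
    snap('wrist');st=arm.state();print(st['position'],st['force'])
E
```

```text
[0.64997163 0.20546527 0.07993069] [-3.63403861 -2.68388817 10.79877783]
[0.64995495 0.20543483 0.0799029 ] [-3.80989945 -2.29693427 10.41302073]
[0.64993786 0.20544233 0.07988007] [-4.58987094 -2.48855271 10.14052742]
```

Contact felt. Release, rise and go towards the capacitor.

>>> drive_tool(
  series=[0,0,-0.001,0,70,0,0,-0.001,0,100,0,0,-0.001,0,100,0,0,-0.001,0,100,0,0,-0.01,0,100],
)

```text
clock: 7.53
position: [0.6484, 0.2047, 0.0862]
tool_rot: [3.141, 0.003, 0.047]
force: [0.3, -0.5, -0.3]
opening: 0.0861
```

>>> drive_tool(
  series=[0,0,-0.03,0,100,0,0,-0.065,0,100,0,0,-0.1,0,100,-0.02,0.02,-0.125,0,100,-0.044,0.05,-0.125,0,100],
)

```text
clock: 7.95
position: [0.6103, 0.1586, 0.2194]
tool_rot: [-3.136, -0.01, 0.051]
force: [0.9, 0.4, 0.5]
opening: 0.088
```

>>> drive_tool(
  series=[-0.024,0.03,0,0,100,-0.048,0.06,0,0,100,-0.072,0.09,0.01,0,100,-0.096,0.12,0.02,0,100,-0.116,0.154,0.03,0,100],
)

```text
clock: 8.37
position: [0.4976, -0.0065, 0.1831]
tool_rot: [3.141, -0.001, 0.048]
force: [0.9, -0.5, 0.4]
opening: 0.0886
```

```bash
python3 - <<'E'
from h import *
snap('wrist');snap('wrist')
s=snap('wrist','w5.png');st=arm.state();print(st['position'],st['tool_rot'],st['opening'])
print(proj(s,np.array([.499,-.006,.092])))
h=cv2.cvtColor(s['color'],cv2.COLOR_RGB2GRAY)
t=snap('side')
im=np.hstack([cv2.resize(s['color'],(400,300)),cv2.resize(t['color'][110:290,80:320],(400,300))]);cv2.imwrite('pics/m5.png',im[:,:,::-1])
E
```

```text
[ 0.49754371 -0.00950637  0.18233216] [3.13936882e+00 2.19285866e-03 4.10512484e-02] 0.08821923839087635
[290.29552755 204.75131901]
```

View pics/m5.png

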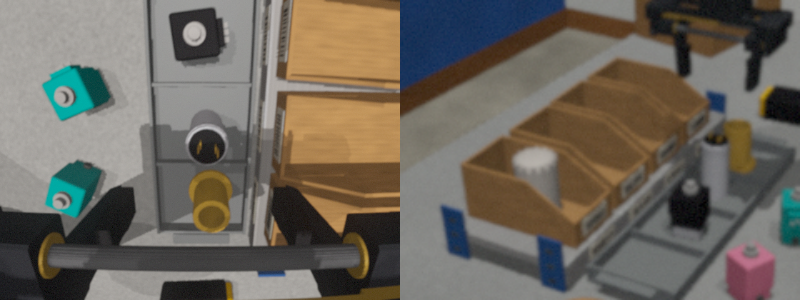

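The filter stands in bin 1. The capacitor top is at (288,201) in the full wrist image, so it sits at about (0.498,-0.004). Grasping it.

>>> drive_tool(
  series=[0,-0.004,0.03,0,100,0,-0.004,0.06,0,100,0,-0.004,0.095,0,100,0,-0.004,0.12,0,80,0,-0.004,0.136,0,70],
)

```text
clock: 8.98
position: [0.4989, 0.0001, 0.0448]
tool_rot: [-3.14, 0.001, 0.049]
force: [0.2, -0.4, -0.3]
opening: 0.0771
```

>>> drive_tool(
  series=[0,0,0,0,60,0,0,0,0,30,0,0,0,0,20,0,0,0,0,20,0,0,0,0,20],
)

```text
clock: 9.4
position: [0.4999, -0.0018, 0.0479]
tool_rot: [3.141, -0.002, 0.046]
force: [-1.1, 0.5, 1.3]
opening: 0.0434
```

>>> drive_tool(
  series=[0,0,0,0,20,0,0,0,0,20,0,0,-0.01,0,20,0,0,-0.04,0,20,0,0,-0.08,0,20],
)

```text
clock: 9.82
position: [0.4967, -0.0021, 0.1262]
tool_rot: [-3.141, 0.005, 0.047]
force: [1.4, -1.0, -1.5]
opening: 0.0397
```

>>> drive_tool(
  series=[0,0,-0.035,0,20,0,0,-0.06,0,20,0.025,0,-0.065,0,20,0.06,0,-0.065,0,20,0.1,0.001,-0.065,0,20],
)

```text
clock: 10.23
position: [0.5994, 0.001, 0.1935]
tool_rot: [3.14, -0.001, 0.046]
force: [-0.3, -0.2, -1.5]
opening: 0.0393
```

>>> drive_tool(
  series=[0.035,0,0,0,20,0.055,0,0,0,20,0.061,0,0,0,20,0.061,0,0,0,20],
)

```text
clock: 10.57
position: [0.6603, 0.0049, 0.1916]
tool_rot: [-3.14, 0.0, 0.046]
force: [-0.4, 0.4, -1.7]
opening: 0.0392
```

>>> drive_tool(
  series=[0,0,0.035,0,20,0,0,0.065,0,20,0,0,0.088,0,20,0,0,0.095,0,20,0,0,0.097,0,20],
)

```text
clock: 10.98
position: [0.6575, 0.0041, 0.0935]
tool_rot: [3.141, 0.004, 0.047]
force: [-0.9, -0.0, -2.1]
opening: 0.0391
```

```bash
python3 - <<'E'
from h import *
for i in range(4):
    snap('wrist');st=arm.state();print(st['position'],st['force'],st['opening'])
E
```

```text
[0.65875799 0.00443861 0.09475383] [ 0.06289203 -0.39089706 -2.08368102] 0.03953544759336032
[0.65977245 0.00464725 0.0959174 ] [ 1.22184742  0.19119489 -1.01168229] 0.03962073155134084
[0.66046412 0.00479898 0.0965776 ] [-0.30447256  0.2801815  -2.57152596] 0.03938282618027805
[0.66076519 0.00473126 0.09677852] [ 0.2048367   1.40844746 -2.05929751] 0.03935917612408721
```

>>> drive_tool(
  series=[0,0,0.003,0,20,0,0,0.005,0,20,0,0,0.0065,0,20,0,0,0.0075,0,20,0,0,0.0075,0,20],
)

```text
clock: 11.6
position: [0.66, 0.0045, 0.0878]
tool_rot: [3.141, -0.0, 0.046]
force: [-0.8, -0.1, 3.3]
opening: 0.0396
```

>>> drive_tool(
  series=[0,0,0.0007,0,20,0,0,0.0015,0,20,0,0,0.0015,0,20],
)

```text
clock: 11.85
position: [0.66, 0.0046, 0.0877]
tool_rot: [3.141, -0.0, 0.046]
force: [-6.4, -1.5, 14.6]
opening: 0.039
```

>>> drive_tool(
  series=[0,0,-0.001,0,60,0,0,-0.001,0,100,0,0,-0.001,0,100,0,0,-0.001,0,100,0,0,-0.01,0,100],
)

```text
clock: 12.27
position: [0.6586, 0.0043, 0.0941]
tool_rot: [3.142, 0.003, 0.047]
force: [-0.5, -0.1, 0.2]
opening: 0.0703
```

>>> drive_tool(
  series=[0,0,-0.03,0,100,0,0,-0.065,0,100,0,0,-0.1,0,100,-0.02,0.01,-0.115,0,100,-0.05,0.03,-0.115,0,100],
)

```text
clock: 12.68
position: [0.6148, -0.0236, 0.216]
tool_rot: [-3.139, -0.01, 0.051]
force: [1.1, -0.3, -0.4]
opening: 0.0883
```

>>> drive_tool(
  series=[-0.03,0.018,0,0,100,-0.06,0.036,0.01,0,100,-0.09,0.055,0.02,0,100,-0.1045,0.0646,0.03,0,100,-0.1045,0.0646,0.03,0,100],
)

```text
clock: 13.1
position: [0.5055, -0.1007, 0.1792]
tool_rot: [3.139, 0.006, 0.042]
force: [0.7, -1.0, -0.1]
opening: 0.0882
```

```bash
python3 - <<'E'
from h import *
snap('wrist');snap('wrist')
s=snap('wrist','w6.png');st=arm.state();print(st['position'],st['tool_rot'],st['opening'])
print('pred',proj(s,np.array([.510,-.097,.074])))
h=cv2.cvtColor(s['color'],cv2.COLOR_RGB2HSV)
m=((h[...,1]>120)&(h[...,0]>18)&(h[...,0]<35)).astype(np.uint8);m[:,380:]=0;m[340:]=0
_,_,a,c=cv2.connectedComponentsWithStats(m)
print([(q.tolist(),e.round(1)) for q,e in zip(a[1:],c[1:]) if q[4]>300])
t=snap('side')
im=np.hstack([cv2.resize(s['color'],(400,300)),cv2.resize(t['color'][110:290,80:320],(400,300))]);cv2.imwrite('pics/m6.png',im[:,:,::-1])
E
```

```text
[ 0.51121893 -0.0963692   0.18166279] [-3.14118120e+00 -2.06417504e-03  4.69133070e-02] 0.08814474799879511
pred [283.23472613 206.0123951 ]
[([248, 151, 66, 82, 3893], array([280.2, 190.5]))]
```

View pics/m6.png

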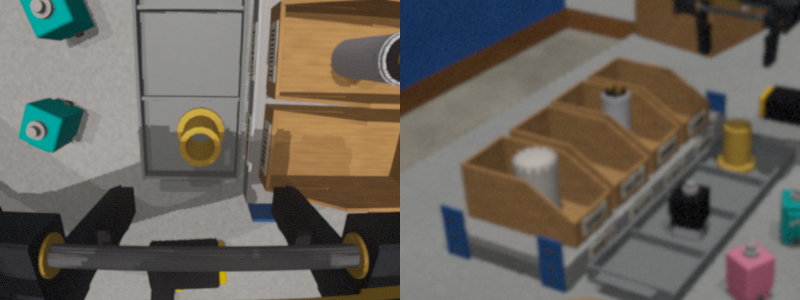

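The capacitor stands in bin 3. The bush top ring is at (280,207), so it sits at about (0.508,-0.097). Grasping it.

>>> drive_tool(
  series=[-0.002,0,0.035,0,100,-0.002,0,0.07,0,100,-0.002,0,0.105,0,90,-0.002,0,0.13,0,80,-0.002,0,0.146,0,75],
)

```text
clock: 13.72
position: [0.5082, -0.0956, 0.0325]
tool_rot: [-3.14, 0.001, 0.048]
force: [0.4, 0.1, -0.5]
opening: 0.0701
```

>>> drive_tool(
  series=[0,0,0,0,60,0,0,0,0,30,0,0,0,0,20,0,0,0,0,20,0,0,0,0,20],
)

```text
clock: 14.13
position: [0.5086, -0.0972, 0.0359]
tool_rot: [3.141, -0.001, 0.046]
force: [-2.1, -0.2, 4.7]
opening: 0.0428
```

>>> drive_tool(
  series=[0,0,0,0,20,0,0,0,0,20,0,0,-0.01,0,20,0,0,-0.04,0,20,0,0,-0.08,0,20],
)

```text
clock: 14.55
position: [0.5054, -0.0971, 0.1139]
tool_rot: [-3.14, 0.006, 0.047]
force: [0.5, -0.5, -4.3]
opening: 0.0425
```

>>> drive_tool(
  series=[0,0,-0.04,0,20,0,0,-0.07,0,20,0.02,0,-0.077,0,20,0.055,0.003,-0.077,0,20,0.093,0.005,-0.077,0,20],
)

```text
clock: 14.97
position: [0.6012, -0.0994, 0.1934]
tool_rot: [3.139, -0.0, 0.045]
force: [1.3, 1.0, -4.3]
opening: 0.043
```

>>> drive_tool(
  series=[0.035,0.002,0,0,20,0.055,0.002,0,0,20,0.061,0.002,0,0,20,0.061,0.002,0,0,20],
)

```text
clock: 15.3
position: [0.6626, -0.0965, 0.1915]
tool_rot: [-3.14, 0.0, 0.047]
force: [0.3, -0.6, -4.4]
opening: 0.0428
```

>>> drive_tool(
  series=[0,0,0.035,0,20,0,0,0.07,0,20,0,0,0.094,0,20,0,0,0.103,0,20,0,0,0.105,0,20],
)

```text
clock: 15.72
position: [0.6593, -0.0975, 0.0848]
tool_rot: [-3.141, 0.005, 0.046]
force: [-0.1, -0.6, -4.7]
opening: 0.0425
```

```bash
python3 - <<'E'
from h import *
for i in range(4):
    snap('wrist');st=arm.state();print(st['position'],st['force'],st['opening'])
E
```

```text
[ 0.66085924 -0.09729501  0.08639816] [ 0.37889183 -0.2240913  -5.06019582] 0.042622782784093996
[ 0.66212612 -0.09711302  0.08785873] [ 1.10458772  0.38954849 -4.15949297] 0.04252898334841953
[ 0.66293149 -0.09704004  0.08870287] [ 0.28448413 -0.06598411 -3.93423412] 0.04238415972608379
[ 0.66330714 -0.09701437  0.08902148] [ 0.41133489 -0.51825293 -4.45287675] 0.04249478648233461
```

>>> drive_tool(
  series=[0,0,0.004,0,20,0,0,0.007,0,20,0,0,0.009,0,20,0,0,0.0105,0,20,0,0,0.0105,0,20],
)

```text
clock: 16.33
position: [0.6621, -0.0971, 0.0762]
tool_rot: [3.142, 0.0, 0.046]
force: [0.1, -0.1, -5.5]
opening: 0.0424
```

>>> drive_tool(
  series=[0,0,0.0007,0,20,0,0,0.0015,0,20,0,0,0.0015,0,20],
)

```text
clock: 16.58
position: [0.6622, -0.097, 0.076]
tool_rot: [3.141, 0.0, 0.046]
force: [-5.4, -0.3, 6.7]
opening: 0.0425
```

>>> drive_tool(
  series=[0,0,-0.001,0,60,0,0,-0.001,0,100,0,0,-0.001,0,100,0,0,-0.001,0,100,0,0,-0.01,0,100],
)

```text
clock: 17.0
position: [0.661, -0.0971, 0.0834]
tool_rot: [-3.141, 0.003, 0.047]
force: [-0.8, 0.2, -0.2]
opening: 0.0736
```

>>> drive_tool(
  series=[0,0,-0.03,0,100,0,0,-0.065,0,100,0,0,-0.1,0,100,-0.02,-0.025,-0.125,0,100,-0.045,-0.055,-0.125,0,100],
)

```text
clock: 17.42
position: [0.6187, -0.0453, 0.2158]
tool_rot: [3.141, -0.011, 0.041]
force: [0.8, 1.4, 0.2]
opening: 0.0886
```

>>> drive_tool(
  series=[-0.024,-0.029,0,7,100,-0.048,-0.058,0,14,100,-0.072,-0.087,0,21,100,-0.096,-0.115,0,28,100,-0.121,-0.144,0,35,100],
)

```text
clock: 17.83
position: [0.4859, 0.0951, 0.2104]
tool_rot: [-3.141, -0.001, -0.571]
force: [0.1, 0.6, 0.8]
opening: 0.0881
```

>>> drive_tool(
  series=[0,0,0.005,7,100,0,0,0.01,14,100,0,0,0.015,21,100,0,0,0.02,28,100,0,0,0.02,35,100],
)

```text
clock: 18.25
position: [0.4866, 0.0942, 0.1896]
tool_rot: [3.141, 0.0, -1.181]
force: [0.7, 0.1, -0.4]
opening: 0.0881
```

>>> drive_tool(
  series=[0,0,0,7,100,0,0,0,14.7,100,0,0,0,14.7,100,0,0,0,14.7,100],
)

```text
clock: 18.58
position: [0.4872, 0.0943, 0.1903]
tool_rot: [-3.141, -0.0, -1.428]
force: [0.2, -0.4, -0.0]
opening: 0.0881
```

```bash
python3 - <<'E'
from h import *
import pickle
snap('wrist');snap('wrist')
s=snap('wrist','w7.png');pickle.dump(s,open('w7.pkl','wb'));st=arm.state();print(st['position'],st['tool_rot'],st['opening'])
print('pred',proj(s,np.array([.487,.094,.082])))
t=snap('side')
im=np.hstack([s['color'][60:320,100:460],cv2.resize(t['color'][110:290,80:320],(346,260))]);cv2.imwrite('pics/m7.png',im[:,:,::-1])
E
```

```text
[0.4870472  0.09412744 0.1898991 ] [-3.14137261e+00  9.18861103e-05 -1.42899778e+00] 0.08813403670298511
pred [285.42368455 206.7830058 ]
```

View pics/m7.png

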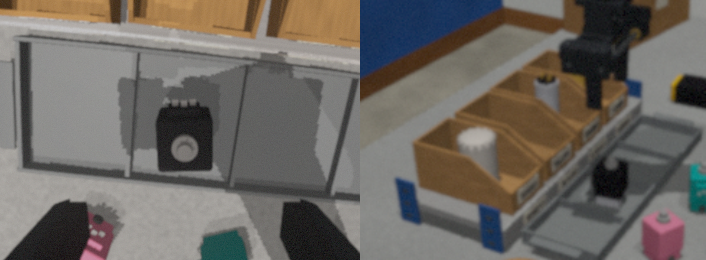

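The stem is at (285,208) against a predicted (285,207), and its sides line up with the jaws. Grasping the coil by its ±y faces.

>>> drive_tool(
  series=[0,0,0.04,0,100,0,0,0.08,0,100,0,0,0.115,0,100,0,0,0.145,0,90,0,0,0.161,0,80],
)

```text
clock: 19.2
position: [0.485, 0.0935, 0.0255]
tool_rot: [3.137, 0.0, -1.43]
force: [-0.1, -0.6, 0.3]
opening: 0.0769
```

>>> drive_tool(
  series=[0,0,0,0,70,0,0,0,0,40,0,0,0,0,25,0,0,0,0,25,0,0,0,0,25],
)

```text
clock: 19.62
position: [0.4882, 0.0943, 0.0301]
tool_rot: [-3.139, 0.0, -1.432]
force: [-0.2, -0.6, 5.1]
opening: 0.0439
```

>>> drive_tool(
  series=[0,0,0,0,25,0,0,0,0,25,0,0,-0.01,0,25,0,0,-0.04,0,25,0,0,-0.08,0,25],
)

```text
clock: 20.03
position: [0.4843, 0.0933, 0.108]
tool_rot: [3.135, -0.0, -1.431]
force: [0.7, 0.1, -3.7]
opening: 0.0436
```

>>> drive_tool(
  series=[0,0,-0.04,-7,25,0,0,-0.075,-14,25,0,0,-0.085,-21,25,0,0,-0.085,-28,25,0,0,-0.085,-35,25],
)

```text
clock: 20.45
position: [0.4871, 0.0936, 0.1954]
tool_rot: [-3.141, -0.002, -0.815]
force: [-0.2, -0.5, -3.6]
opening: 0.0435
```

>>> drive_tool(
  series=[0,0,0,-7,25,0,0,0,-14,25,0,0,0,-21,25,0,0,0,-28,25,0,0,0,-35,25],
)

```text
clock: 20.87
position: [0.4863, 0.0935, 0.1941]
tool_rot: [3.141, 0.0, -0.204]
force: [-0.1, 0.4, -4.4]
opening: 0.0436
```

>>> drive_tool(
  series=[0,0,0,-7,25,0,0,0,-14.7,25,0,0,0,-14.7,25],
)

```text
clock: 21.12
position: [0.4863, 0.0934, 0.1939]
tool_rot: [3.141, 0.001, 0.051]
force: [0.2, 0.4, -2.6]
opening: 0.0438
```

>>> drive_tool(
  series=[0.035,0,0,0,25,0.075,0.001,0,0,25,0.115,0.002,0,0,25,0.148,0.0025,0,0,25,0.166,0.0025,0,0,25],
)

```text
clock: 21.53
position: [0.656, 0.0982, 0.1936]
tool_rot: [3.141, -0.001, 0.041]
force: [0.5, -1.0, -3.4]
opening: 0.0435
```

```bash
python3 - <<'E'
from h import *
for i in range(3): s=snap('wrist','w8.png')
st=arm.state();print(st['position'],st['tool_rot'],st['force'],st['opening'])
t=snap('side')
im=np.hstack([cv2.resize(s['color'],(400,300)),cv2.resize(t['color'][110:290,80:320],(400,300))]);cv2.imwrite('pics/m8.png',im[:,:,::-1])
E
```

```text
[0.65317641 0.09914394 0.19331081] [-3.14129513e+00  9.81082335e-04  4.28931975e-02] [-1.04967998  0.12074193 -2.88468382] 0.04383666644276389
```

View pics/m8.png

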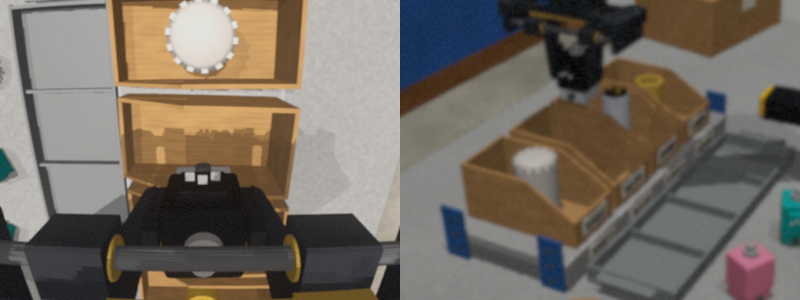

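The coil is held over bin 2 with its terminals to the left. The filter, capacitor and bush stand in bins 1, 3 and 4. Lowering it.

>>> drive_tool(
  series=[0,0,0.035,0,25,0,0,0.07,0,25,0,0,0.098,0,25,0,0,0.108,0,25,0,0,0.112,0,25],
)

```text
clock: 22.15
position: [0.6506, 0.0987, 0.08]
tool_rot: [3.141, 0.004, 0.046]
force: [0.1, -0.5, -2.9]
opening: 0.0437
```

>>> drive_tool(
  series=[0,0,0,0,25,0,0,0.003,0,25,0,0,0.006,0,25,0,0,0.008,0,25,0,0,0.009,0,25],
)

```text
clock: 22.57
position: [0.6533, 0.0992, 0.0733]
tool_rot: [3.142, -0.001, 0.046]
force: [-0.1, 0.7, -3.6]
opening: 0.0439
```

>>> drive_tool(
  series=[0,0,0.0005,0,25,0,0,0.001,0,25,0,0,0.001,0,25],
)

```text
clock: 22.82
position: [0.653, 0.0993, 0.0718]
tool_rot: [-3.142, -0.0, 0.046]
force: [0.2, -0.3, -3.6]
opening: 0.044
```

>>> drive_tool(
  series=[0,0,0.0005,0,25,0,0,0.001,0,25,0,0,0.0015,0,25,0,0,0.0015,0,25],
)

```text
clock: 23.15
position: [0.653, 0.0993, 0.0702]
tool_rot: [-3.142, 0.0, 0.046]
force: [1.1, -1.1, -2.7]
opening: 0.0437
```

>>> drive_tool(
  series=[0,0,0.0007,0,25,0,0,0.0014,0,25,0,0,0.0014,0,25],
)

```text
clock: 23.4
position: [0.653, 0.0993, 0.0701]
tool_rot: [3.141, 0.0, 0.046]
force: [-3.3, -1.4, 7.7]
opening: 0.0438
```

Contact. Release, rise clear and look.

>>> drive_tool(
  series=[0,0,-0.001,0,60,0,0,-0.001,0,100,0,0,-0.001,0,100,0,0,-0.001,0,100,0,0,-0.01,0,100],
)

```text
clock: 23.82
position: [0.6519, 0.0988, 0.0774]
tool_rot: [3.141, 0.003, 0.047]
force: [-0.9, 0.2, -0.4]
opening: 0.0751
```

>>> drive_tool(
  series=[0,0,-0.03,0,100,0,0,-0.065,0,100,0,0,-0.1,0,100,0,0,-0.14,0,100,0,0,-0.18,0,100],
)

```text
clock: 24.23
position: [0.6525, 0.0993, 0.2611]
tool_rot: [-3.141, 0.0, 0.047]
force: [0.8, 0.3, 0.5]
opening: 0.088
```

>>> drive_tool(
  series=[-0.04,0,0,0,100,-0.08,0,0,0,100,-0.12,0,0,0,100,-0.16,0,0,0,100,-0.2,0,0,0,100],
)

```text
clock: 24.65
position: [0.4511, 0.0899, 0.2589]
tool_rot: [3.141, -0.0, 0.046]
force: [-0.2, 0.0, 0.7]
opening: 0.088
```

```bash
python3 - <<'E'
from h import *
snap('wrist');s=snap('top');t=snap('side');st=arm.state();print(st['clock'],st['position'],st['force'],st['opening'])
im=np.hstack([cv2.resize(s['color'][100:280,130:450],(420,236)),cv2.resize(t['color'][100:340,80:380],(295,236))]);cv2.imwrite('pics/m9.png',im[:,:,::-1])
E
```

```text
24.8 [0.45059315 0.08933339 0.25901309] [ 0.46405872 -0.73022279  0.51715317] 0.08826084594478903
```

View pics/m9.png

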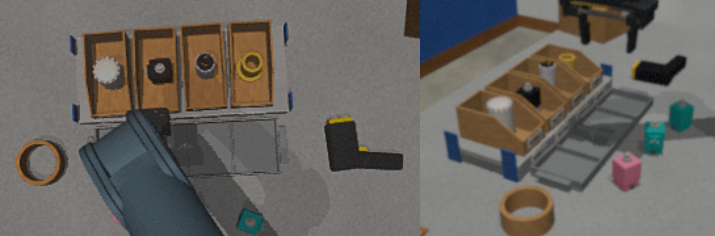

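The composite shows the filter (107,70), coil (159,70), capacitor (205,66) and bush (250,68) standing upright in bins 1 to 4. The tray is empty, the scanner, tape and look-alikes are where they were, and the arm is clear.

```bash
python3 -c "
from bench import workorder;print(workorder.sign_off())"
```

```text
the job is handed in; nothing more can be done
None
```

All four parts are back in the bins in tray order, left to right: filter, coil, capacitor, bush, one to a bin. The job was handed in at about 25 s on the robot clock, well under the 88 s limit.

- **Order of moves:** I moved the filter first, then the capacitor, bush and coil. The coil had to go last because the gripper's body would have hit its neighbours. I read "same left-to-right order" as the order across the bins, not the order of the moves.
- **Setting down:** Each part was lowered in steps of about 1 mm until the wrist force showed contact, then released. The highest reading was about 15 N. The coil was turned a quarter turn so the open jaws fit along its bin.
- **Last checks:** The final top and side pictures show all four parts upright, one in each bin, and the tray empty. The scanner and tape look undisturbed. The pink and turquoise look-alikes also look undisturbed, though the arm hid part of the pink and turquoise ones in the top view. The gripper was open and clear, with the wrist force near zero.
- **Small disagreements:**
    - My first rough two-camera positions were off from the close wrist views by up to about 10 mm. I corrected this from close up before each grasp.
    - The floor-contact height came out 1–2 mm off the nominal value for the filter.

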